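# Move the vial tray from the scan station to the bench shaker with the lifter

## Task

Pick up the orange-handled lifter, slide its steel blade under the blue vial tray standing at the scan station, carry the tray without tipping it to the bench shaker and set it down gently, square with the green pad and wholly inside it. Then draw the blade out and stand the lifter back on its blade on the black mat, the whole blade on the mat. The tray must be touched only with the lifter, never with the gripper or arm, and the other things on the bench must be left where they are.

Things in the scene. Friction and masses are not known exactly. Their poses are not given: they have to be found in the camera images.
- lifter: lifter (spatula), 0.2 kg, standing on its flat steel blade, 90 (x) x 64 (y) x 3 mm. Origin: centre of the blade's underside, z up, +x to the blade's tip. A straight handle rises 120 mm from (-40, 0, 3) to (-109, 0, 101) mm, leaning back 35 deg from vertical to -x: 25 mm of thin steel neck, then an orange bar 95 mm long, 16 mm wide (y), 24 mm deep.
- lifter_grip (a point): point on the middle line of the orange handle, 28 mm short of its end, at (-93, 0, 78) mm in the lifter's frame; same axes as the lifter. Grip here across the 16 mm width, fingers pointing down along the handle (tool tilted 35 deg from vertical).
- tray: blue vial tray with nine brown vials fixed in it, 0.2 kg. 100 (x) x 120 (y) mm, 53 mm high; origin at the centre of its underside, z up. It stands on two runners along its y edges (parallel to x), 12 mm wide, 12 mm high: under its 4 mm floor is a tunnel 96 mm wide, 12 mm high, open at both x ends. At the start it faces as the scan station does, within 4 deg.
- station: scan station, fixed: white plate 130 (x) x 150 (y) mm, top 25 mm above the bench, the tray on it; origin on the bench under the plate's centre, x to the robot's left (within 0.2 rad of world +y), the way the blade goes in. A black foot 18 mm high (x -90 to 0, y -114 to -64 mm) carries the scanner arm's post (x -84 to -50, y -114 to -90 mm).
- scanner (a point): centre of the underside of the white scanner arm, 165 mm above the bench, at (-67, 0, 165) mm in the station's frame; same axes. The arm is 60 mm high, x -18 to 18, y -114 to 60 mm from this point, just before the tray's front (-x) edge: with the blade fully under the tray an upright gripper hits it; one leaning back along the handle clears it.
- deck: bench shaker, fixed and still: grey platform 160 (x) x 180 (y) mm, its top 45 mm above the bench, with a flat green pad 124 (x) x 144 (y) mm in its middle; origin on the bench under its centre, x to the robot's left (within 0.2 rad of world +y). Nothing above it.
- mat: black rubber mat for the lifter, 160 (x) x 130 (y) mm, 3 mm thick, fixed; origin at the centre of its underside on the bench.
- bottle: brown bottle, 60 mm across, 130 mm high, origin at its underside (bystander)
- carton: brown cardboard box, 60 x 100 x 50 mm high, origin at its underside (bystander)
- jar: white jar, 64 mm across, 90 mm high, origin at its underside (bystander)
- beaker: glass beaker, 72 mm across, 90 mm high, origin at its underside (bystander)
- bin: open yellow bin, 120 x 90 x 50 mm high, origin at its underside (bystander)
- timer: white bench timer, 50 x 70 x 30 mm high, origin at its underside (bystander)
Mind the look-alikes: they are no part of the job. Of the things that look like the lifter, the smaller one is meant. There is more than one size of the tray; the job needs the larger.

How it is judged (in metres and radians):
On the way, in this order (a step that is already met when the one before it is completed fails the run):
1. the tray rides on the lifter, clear of the scan station (contact force between tray and lifter above 0.5 N and contact force between tray and station below 0.05 N and z of tray in the frame of station above 0.028 m), for 0.3 s.
2. the tray stands inside the shaker's green pad, off the lifter (x of tray in the frame of deck between -0.014 and 0.014 m and y of tray in the frame of deck between -0.014 and 0.014 m and z of tray in the frame of deck between 0.041 and 0.049 m and angle between the x axis of tray and the x axis of deck, either way round below 0.2 rad and angle between tray's own z axis and vertical below 0.05 rad and contact force between tray and lifter below 0.05 N), for 0.2 s.
At the end, for the whole second after the job is handed in: The tray stands level on the shaker, at rest, its centre within 14 mm of the green pad's centre along both of its axes and turned less than 0.2 rad from it; the lifter, clear of the tray, stands at rest on its blade on the mat, the blade's centre within 40 mm (x) and 38 mm (y) of the mat's centre (all of step 2 and x of lifter in the frame of mat between -0.04 and 0.04 m and y of lifter in the frame of mat between -0.038 and 0.038 m and z of lifter in the frame of mat between -0.001 and 0.007 m and angle between lifter's own z axis and vertical below 0.06 rad and linear speed of each of tray, lifter below 0.02 m/s); the robot touches nothing.
It fails at once if the gripper or arm touches the tray (contact force between any of the fingers, the arm and tray above 0.5 N).
It fails at once if the tray is tipped more than 0.35 rad (angle between tray's own z axis and vertical above 0.35 rad).
It fails at once if the tray is dropped or pressed onto the shaker (over 25 N) (contact force between tray and deck above 25 N).
It fails at once if a bystander is moved by more than 30 mm (distance of any of bottle, carton, jar, beaker, bin, timer from where it was at the start of the episode above 0.03 m).
It also fails if it takes over 72 s, if anything falls off the work surface, if the arm or the gripper's body presses on something with over 40 N, if the wrist force passes 120 N, or if a joint passes its speed limit or range.

## Robot

A 6-joint arm with a two-finger parallel gripper is mounted at the origin on the work surface. World frame = base frame: x ahead of the robot, y to its left, z up, the work surface at z = 0. Lengths are in mm, angles in degrees, forces in N, time in s.
With the tool pointing down it reaches from about 325 to 850 mm from the base axis. Payload 15.5 kg.
Tool frame: the origin (TCP) lies at the centre of the arm's flange, where the gripper is bolted on; the fingertips stand 191 mm ahead of it and the grasp point (between the pads) lies 172 mm ahead of it; z points along the fingers, y is the line along which they close (so a half turn about z gives the same grasp; the last joint's range is limited). The gripper opens to 91 mm and grips with 3 to 60 N. Pads are 32 mm wide; open, the fingers measure 118 mm over their backs; the gripper's body (76 mm by 178 mm) begins 60 mm behind the grasp point.
Start: joints at [-75.602, 28.281, 77.091, -0, 74.628, -5.472], TCP at [212.433, -587.793, 404.715] pointing down, gripper open.
Joint ranges: [-166.48, 166.48], [-47.26, 123.95], [12.59, 153.08], [-70.14, 250.14], [6.76, 159.57], [-176.63, 176.63]. Speed limits (degrees/s): [108.29, 108.29, 147.25, 172.46, 172.46, 172.46].

## Interface

Orientations are given as [roll, pitch, yaw] about the fixed x, y, z axes, in that order (R = Rz(yaw) Ry(pitch) Rx(roll)).
In Python, from bench import sensors, get_image, camera_model, env gives the robot as it stands.
- The arm moves only by the shell command python3 -m creep 'ROWS'. ROWS is JSON, a list that holds one entry, the list of rows, each a list of 5 numbers: the opening, from -1 (shut) to 1 (fully open), so that 0 is half open, then the shift along the tool's x, y, z in units of 25 mm (1.0 is 25 mm), then the turn about the tool's z in units of 8 degrees (1.0 is 8 degrees). In form: [[[claw, tx, ty, tz, twist], ...]]. A call has 1 to 8 rows; each row shifts and turns the commanded pose from where the row before left it, along the tool's axes as they then stand; what a row does not reach is not made up. A row lasts 1/10 s, in which the tool goes at most 50 mm and 8.59 degrees, less where a joint would pass 70% of its speed; a pose out of reach is approached as far as the arm can. A call is refused whole if a number of a shift passes 1 or a number of a turn 1, either way. A call with a gripper value outside its range is refused whole. The fingers move at their own pace and stop on an object; the grip force is fixed at half the most. Time passes only in rows, so rows that do not move let the fingers close. It gives the time, the measured TCP pose, the force, the opening and the grip force at its end, in the units of the state.
- sensors.read_state(): the state, without advancing time (a new reading comes with each control period).
- get_image(name): name is "scene" or "top"; returns the picture (420x560x3 uint8, blue, green, red); there is no depth.
- camera_model(name): a dict with "camera_matrix" (3x3 intrinsics, pixels), "world_from_camera" (4x4, takes a point from camera to world coordinates). Camera axes: x right, y down, z forward; pixel columns grow to the right and rows downward; lengths in mm; the calibration is good to about 2 mm. A picture is of the moment at which its call begins. camera_model takes no time and is no camera call.
- env.job_done(): hands the job in; it is judged then, once.
The state is a dict: "clock": time; "joint_positions": joint angles; "dq": joint speeds; "joint_torque": joint torques, N m; "position": TCP position; "ee_rot": TCP orientation; "ft_force": force on the tool from outside, world axes, zero at the start; "moment": the same for the moment, N m; "opening": finger opening in mm; "gripper_force": force on a finger pad.
Only numpy, scipy, OpenCV 4.12 (cv2) and the standard library are available. Lean on these libraries where they do the work, as an engineer would, in place of code of your own. Each camera call takes 0.05 s, during which the arm holds its last target. There are 200 camera calls.

## Working session

There is one attempt and no reset: what is moved stays moved. The work goes in short steps, Python scripts to look and compute and a shell command to move; the robot and the scene stay as the last step left them, time stands still between calls to the robot, and variables do not carry over. Pictures are saved under pics/ and viewed, at most 10 in all, crops included, and the job is handed in when it is done.

```bash
ls; mkdir -p pics; python3 - <<'E'
from bench import sensors,get_image,camera_model
import cv2,numpy as np
np.set_printoptions(precision=2,suppress=True)
for n in("scene","top"):
    im=get_image(n);cv2.imwrite(f"pics/{n}0.png",im);m=camera_model(n);print(n,np.array(m["camera_matrix"]),np.array(m["world_from_camera"]))
s=sensors.read_state();print(s)
E
```

```text
pics
scene [[384.25   0.   273.75]
 [  0.   384.25 208.73]
 [  0.     0.     1.  ]] [[   0.78    0.4    -0.48 1123.29]
 [   0.63   -0.51    0.59 -798.53]
 [  -0.01   -0.76   -0.65  972.73]
 [   0.      0.      0.      1.  ]]
top [[453.11   0.   274.37]
 [  0.   453.11 212.65]
 [  0.     0.     1.  ]] [[  -0.01   -1.      0.09  358.6 ]
 [  -1.      0.01    0.01  -45.58]
 [  -0.01   -0.09   -1.   1608.95]
 [   0.      0.      0.      1.  ]]
{'clock': 0.1, 'joint_positions': array([-75.6 ,  28.31,  77.12,  -0.  ,  74.63,  -5.47]), 'dq': array([ 0.1 , -0.16, -0.19, -0.05,  0.01,  0.02]), 'joint_torque': array([  0.  , -88.02, -38.25,   0.07,   0.05,  -0.  ]), 'position': array([ 212.39, -587.67,  404.22]), 'ee_rot': array([-179.94,   -0.  ,   19.87]), 'ft_force': array([ 0.61, -0.36, -1.03]), 'moment': array([ 0.03,  0.03, -0.02]), 'gripper_force': 0.0, 'opening': 91.33634181684081}
```

View pics/scene0.png

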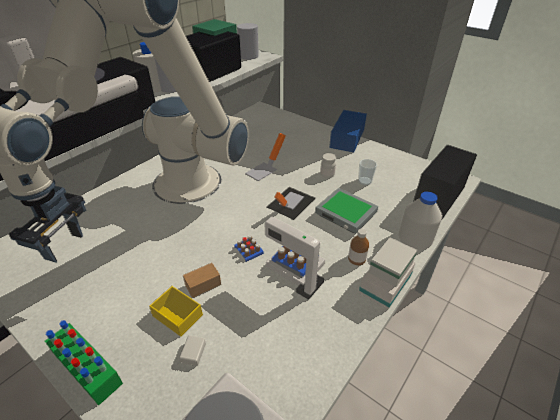

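View pics/top0.png

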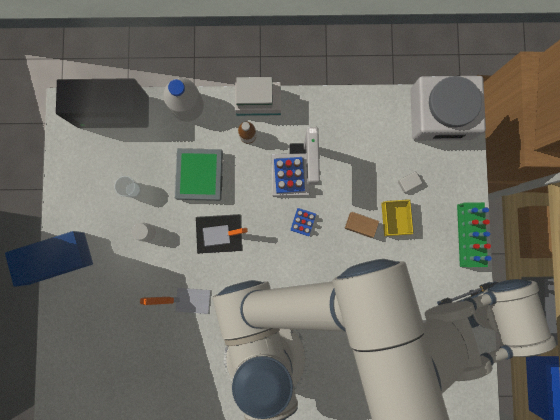

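The scene view shows two lifters: one on the black mat at (287,200) and one on the bench at (265,165). The top view puts them at (217,235) and (185,300). In the top view, blue trays stand at (290,175) on the station and at (304,222) on the bench. The pad is at (200,174). The lifter on the mat and the tray on the station look like the ones meant, so I'll confirm that in an enlarged crop and measure.

```bash
cat > h.py <<'E'
import cv2,numpy as np
from bench import sensors,get_image,camera_model
np.set_printoptions(precision=1,suppress=True)
def ray(n,px,z):
    m=camera_model(n);K=np.array(m["camera_matrix"]);T=np.array(m["world_from_camera"])
    px=np.atleast_2d(np.asarray(px,float));d=np.c_[px,np.ones(len(px))]@np.linalg.inv(K).T@T[:3,:3].T
    o=T[:3,3];return (o+d*((z-o[2])/d[:,2])[:,None])[:,:2]
def proj(n,P):
    m=camera_model(n);K=np.array(m["camera_matrix"]);T=np.linalg.inv(np.array(m["world_from_camera"]))
    c=np.atleast_2d(P)@T[:3,:3].T+T[:3,3];c=c@K.T;return c[:,:2]/c[:,2:]
def blobs(n,im,mask,z,amin=60):
    cs,_=cv2.findContours(mask.astype(np.uint8),cv2.RETR_EXTERNAL,cv2.CHAIN_APPROX_NONE)
    for c in cs:
        if cv2.contourArea(c)<amin: continue
        w=ray(n,c[:,0,:],z);r=cv2.minAreaRect(w.astype(np.float32))
        print("  px",c[:,0].mean(0),"ctr",np.array(r[0]),"size",np.array(r[1]),"ang %.1f"%r[2])
E
python3 - <<'E'
from h import *
im=cv2.imread("pics/top0.png");hsv=cv2.cvtColor(im,cv2.COLOR_BGR2HSV)
H,S,V=cv2.split(hsv)
roi=np.zeros_like(H,bool);roi[130:320,130:345]=1
print("green pad");blobs("top",im,(H>45)&(H<75)&(S>120)&roi,45)
print("blue z37/78");b=(H>100)&(H<130)&(S>120)&roi
b=cv2.morphologyEx(b.astype(np.uint8),cv2.MORPH_CLOSE,np.ones((9,9)))
for z in(40,60):blobs("top",im,b,z)
print("mat z3");d=cv2.morphologyEx(((V<50)&roi).astype(np.uint8),cv2.MORPH_CLOSE,np.ones((15,15)));blobs("top",im,d,3)
print("orange");blobs("top",im,(H<14)&(S>200)&(V>120)&roi,50,20)
print("blades px");
print("lifter blade/mat V:",V[228:244:3,196:242:3])
cv2.imwrite("pics/crop0.png",cv2.resize(im[140:315,135:345],None,fx=3.4,fy=3.4,interpolation=cv2.INTER_CUBIC))
E
```

```text
green pad
  px [197.8 173.6] ctr [641.1 230.8] size [124.5 138.1] ang 89.5
blue z37/78
  px [302.8 221.9] ctr [ 469.2 -133.6] size [68.4 81.4] ang 72.1
  px [288.9 174.5] ctr [635.4 -87.1] size [120.2  98. ] ang 3.9
  px [302.8 221.9] ctr [ 467.8 -132.4] size [67.6 80.3] ang 72.1
  px [288.9 174.5] ctr [631.9 -86.5] size [118.6  96.7] ang 3.9
mat z3
  px [218.2 233.8] ctr [431.7 164.5] size [124.4 155.4] ang 3.0
  px [296.5 148.4] ctr [ 738.3 -118.5] size [50.4 29.3] ang 89.5
orange
  px [235.  231.4] ctr [436.6 100.6] size [13.4 44.2] ang 13.6
blades px
lifter blade/mat V: [[ 69  47  63 139 143 143 141 142 146 149 152  41  45  44  58 206]
 [ 69  38  61 150 150 150 147 150 146 150 149 201 207 213 214 202]
 [ 97  46  54 148 149 147 146 150 150 149 156 215 174 120  70  75]
 [ 92  46  43 144 147 146 147 148 150 152 150  85  44  43  39  58]
 [127  44  43 149 148 146 146 145 151 149 150 122  48  44  43  80]
 [153  48  44 153 152 152 147 147 147  98  79  67  45  47  47  78]]
```

View pics/crop0.png

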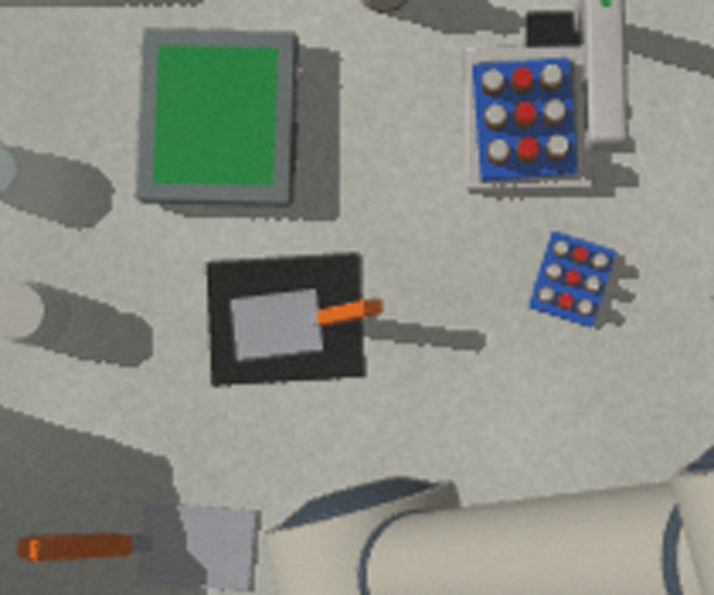

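The crop confirms it. The small lifter is on the mat, with its blade at top px (217,235) and its handle pointing right. The one at (185,300) is bigger and so is a decoy. The larger tray is on the station at (289,175), and the smaller one at (303,222) is also a decoy. Next I'll measure the blade, handle, station and scanner.

```bash
python3 - <<'E'
from h import *
im=cv2.imread("pics/top0.png");H,S,V=cv2.split(cv2.cvtColor(im,cv2.COLOR_BGR2HSV))
roi=np.zeros_like(H,bool);roi[222:249,200:238]=1
print("blade z6");m=((V>95)&(S<60)&roi).astype(np.uint8);m=cv2.morphologyEx(m,cv2.MORPH_OPEN,np.ones((5,5)));blobs("top",im,m,6)
o=(H<16)&(S>180)&(V>100);o[:215]=0;o[250:]=0;o[:,:200]=0;o[:,260:]=0
ys,xs=np.nonzero(o);p=np.c_[xs,ys];i=xs.argmax();print("orange px ext",xs.min(),xs.max(),"rows at ends",ys[xs<=xs.min()+2].mean(),ys[xs>=xs.max()-2].mean())
print("end ->z104",ray("top",[[xs.max(),ys[xs>=xs.max()-2].mean()]],101))
print("deck rect z45");r2=(S>15)&(V<140)&(V>85)
# scanner arm top edges & plate corners from crop (x/3.4+135, y/3.4+140)
f=lambda P:np.array(P,float)/3.4+[135,140]
print("arm top near end z225",ray("top",f([[588,140],[630,140]]),225))
print("plate corners z25",ray("top",f([[469,192],[464,47]]),25))
print("deck corners z45",ray("top",f([[145,28],[298,33],[292,203],[136,198]]),45), ray("top",f([[145,28],[298,33],[292,203],[136,198]]),45).mean(0))
print("pad corners",ray("top",f([[154,45],[279,45],[276,187],[152,184]]),45))
E
```

```text
blade z6
  px [215.5 235.1] ctr [426.6 173.7] size [63.9 87.8] ang 6.4
orange px ext 229 245 rows at ends 232.5 230.0
end ->z104 [[438.8  62.5]]
deck rect z45
arm top near end z225 [[ 581.4 -140.9]
 [ 581.  -179. ]]
plate corners z25 [[560.2 -30.7]
 [712.9 -26.6]]
deck corners z45 [[731.4 303. ]
 [724.7 144.6]
 [547.9 150.3]
 [554.4 310.2]] [639.6 227. ]
pad corners [[713.5 293.5]
 [712.3 164.2]
 [564.5 166.7]
 [568.7 293.9]]
```

Lifter blade centre is (427,174) at yaw 96.4°. The tray is near (635,-87), the station near (639,-92) at yaw 91.5°, and the deck near (640,229) at yaw 88°. The tool can't tilt here. I'll grip upright near the handle's end and leave the blade about 32 mm short of full insertion, which keeps the gripper body clear of the scanner.

```bash
python3 -m creep '[[[1,0,0,0,-0.956],[1,0,0,0,-0.956],[1,0,0,0,-0.956],[1,0,0,0,-0.956],[1,0,0,0,-0.956]]]'
python3 -m creep '[[[1,0,0,0,-0.956],[1,0,0,0,-0.956],[1,0,0,0,-0.956],[1,0,0,0,-0.956],[1,0,0,0,-0.956],[1,0,0,0,0]]]'
```

```text
clock: 0.6
position: [212.4, -587.7, 404.4]
ee_rot: [-180.0, -0.0, 58.4]
ft_force: [0.7, -0.1, -0.6]
opening: 90.9
gripper_force: 0.0
clock: 1.2
position: [212.4, -587.7, 404.4]
ee_rot: [-180.0, -0.0, 96.5]
ft_force: [0.3, 1.0, -0.6]
opening: 91.0
gripper_force: 0.0
```

```bash
python3 -m creep '[[[1,0.5,0.22,0,0],[1,0.97,0.46,0.1,0],[1,0.97,0.46,0.1,0],[1,0.97,0.46,0.1,0],[1,0.97,0.46,0.1,0],[1,0.97,0.46,0.1,0],[1,0.97,0.46,0.1,0],[1,0.97,0.46,0.1,0]]]'
python3 -m creep '[[[1,0.97,0.46,0.1,0],[1,0.97,0.46,0.1,0],[1,0.97,0.46,0.1,0],[1,0.97,0.46,0.1,0],[1,0.97,0.46,0.1,0],[1,0.97,0.46,0.1,0],[1,0.97,0.46,0.1,0],[1,0.97,0.46,0.1,0]]]'
python3 -m creep '[[[1,0.97,0.46,0.1,0],[1,0.97,0.46,0.1,0],[1,0.97,0.46,0.1,0],[1,0.97,0.46,0.1,0],[1,0.97,0.46,0.1,0],[1,0.97,0.46,0.1,0],[1,0.97,0.46,0.1,0],[1,0.97,0.46,0.1,0]]]'
python3 -m creep '[[[1,0.97,0.46,0.1,0],[1,0.5,0.2,0.1,0],[1,0,0,0,0],[1,0,0,0,0]]]'
python3 - <<'E'
from h import *
im=get_image("scene");cv2.imwrite("pics/s1.png",cv2.resize(im[100:300,180:400],None,fx=3,fy=3,interpolation=cv2.INTER_CUBIC))
E
```

```text
clock: 2.0
position: [277.9, -395.2, 387.1]
ee_rot: [180.0, -0.0, 96.1]
ft_force: [0.8, 0.9, 0.0]
opening: 91.1
gripper_force: 0.0
clock: 2.8
position: [347.4, -192.4, 367.1]
ee_rot: [180.0, -0.0, 96.1]
ft_force: [-0.1, 0.6, -0.4]
opening: 90.9
gripper_force: 0.0
clock: 3.6
position: [417.2, 10.4, 347.2]
ee_rot: [-180.0, -0.0, 96.1]
ft_force: [0.1, -1.1, -0.1]
opening: 91.2
gripper_force: 0.0
clock: 4.0
position: [429.4, 47.3, 342.2]
ee_rot: [-180.0, 0.0, 96.3]
ft_force: [-0.1, -0.1, 0.5]
opening: 91.2
gripper_force: 0.0
```

View pics/s1.png

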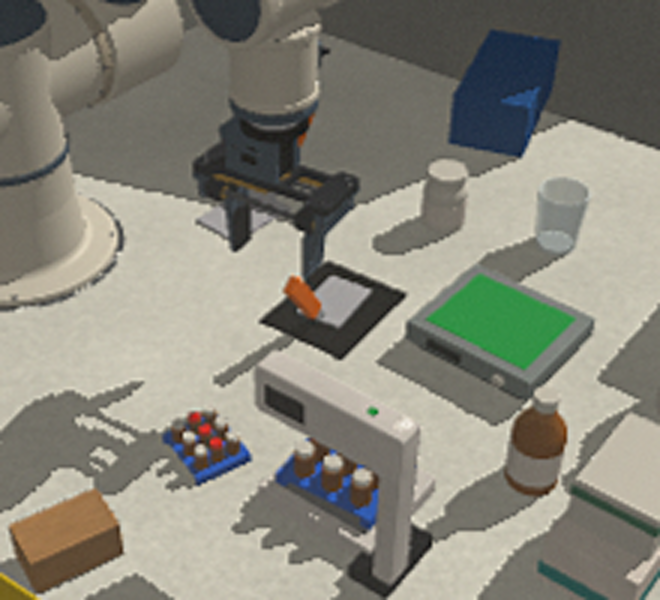

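The picture shows the gripper over the lifter's handle at crop (303,297), just short of it. I'll correct sideways, go down and close.

```bash
python3 -m creep '[[[1,0.5,0.25,0,0],[1,0.41,0.2,0,0],[1,0,0,0.6,0],[1,0,0,0.8,0],[1,0,0,0.8,0],[1,0,0,0.5,0],[1,0,0,0.3,0],[1,0,0,0,0]]]'
python3 -m creep '[[[0,0,0,0,0],[-0.5,0,0,0,0],[-1,0,0,0,0],[-1,0,0,0,0],[-1,0,0,0,0],[-1,0,0,0,0],[-1,0,0,0,0],[-1,0,0,0,0]]]'
python3 -m creep '[[[-1,0,0,0,0],[-1,0,0,0,0],[-1,0,0,0,0],[-1,0,0,0,0]]]'
```

```text
clock: 4.85
position: [438.6, 70.9, 266.7]
ee_rot: [-179.9, -0.0, 96.3]
ft_force: [-0.5, -0.9, 0.2]
opening: 91.0
gripper_force: 0.0
clock: 5.65
position: [438.7, 71.0, 267.2]
ee_rot: [-180.0, -0.0, 96.3]
ft_force: [-0.3, -0.3, -0.6]
opening: 30.1
gripper_force: 0.0
clock: 6.05
position: [438.7, 71.0, 267.2]
ee_rot: [180.0, 0.0, 96.4]
ft_force: [0.4, 0.0, 0.2]
opening: 15.8
gripper_force: 30.0
```

```bash
python3 -m creep '[[[-1,0,0,-0.2,0],[-1,0,0,-0.5,0],[-1,0,0,-0.8,0],[-1,0,0,-0.8,0],[-1,0,0,-0.8,0.3],[-1,0,0,-0.6,0.25],[-1,0,0,-0.2,0],[-1,-0.3,0,0,0]]]'
python3 -m creep '[[[-1,-0.8,0,0,0],[-1,-1,0,0,0],[-1,-1,0,0,0],[-1,-1,0,0,0],[-1,-1,0,0,0],[-1,-1,0,0,0],[-1,-1,0,0,0],[-1,-1,0,0,0]]]'
python3 -m creep '[[[-1,-1,0,0,0],[-1,-1,0,0,0],[-1,-1,0,0,0],[-1,-1,0,0,0],[-1,-1,0,0,0],[-1,-1,0,0,0],[-1,-1,0,0,0],[-1,-1,0.2,0,0]]]'
python3 -m creep '[[[-1,-1,0.6,0,0],[-1,-0.5,0.8,0,0],[-1,-0.2,1,0,0],[-1,0,1,0,0],[-1,0,1,0,0],[-1,0,1,0,0],[-1,0,1,0,0],[-1,0,0.8,0,0]]]'
python3 -m creep '[[[-1,0,0.3,0,0],[-1,0,0,0,0],[-1,0,0,0,0]]]'
python3 - <<'E'
from h import *
im=get_image("scene");cv2.imwrite("pics/s2.png",cv2.resize(im[130:380,150:420],None,fx=2.4,fy=2.4,interpolation=cv2.INTER_CUBIC))
im=get_image("top");cv2.imwrite("pics/t2.png",im)
E
```

```text
clock: 6.85
position: [438.9, 63.7, 365.1]
ee_rot: [179.9, -0.0, 92.1]
ft_force: [-0.2, -0.1, -2.3]
opening: 15.8
gripper_force: 30.0
clock: 7.65
position: [445.1, -132.8, 363.7]
ee_rot: [-179.9, -0.0, 92.0]
ft_force: [1.3, -0.6, -1.7]
opening: 15.7
gripper_force: 30.0
clock: 8.45
position: [456.5, -332.4, 363.4]
ee_rot: [-179.9, -0.1, 92.0]
ft_force: [0.4, -0.5, -1.5]
opening: 15.8
gripper_force: 30.0
clock: 9.25
position: [639.5, -367.8, 362.8]
ee_rot: [-179.9, -0.1, 92.0]
ft_force: [-0.7, -0.3, -3.4]
opening: 15.9
gripper_force: 30.0
clock: 9.55
position: [645.3, -367.5, 363.9]
ee_rot: [-179.9, -0.0, 91.9]
ft_force: [0.5, -0.6, -1.7]
opening: 15.7
gripper_force: 30.0
```

View pics/s2.png

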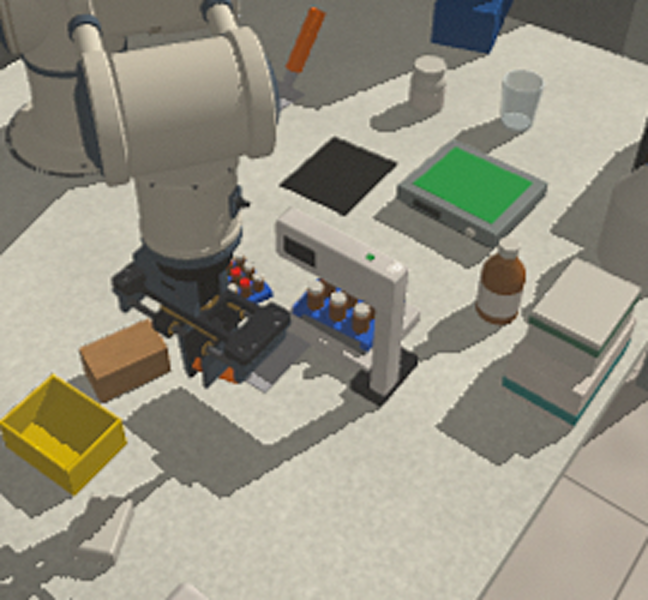

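The picture shows the lifter held level with its handle in the fingers. The blade tip is near crop (260,385), short of the scanner, and the mat is empty. I'll go down to tunnel height and check the blade.

```bash
python3 -m creep '[[[-1,0,0,0.3,0],[-1,0,0,0.6,0],[-1,0,0,0.6,0],[-1,0,0,0.6,0],[-1,0,0,0.5,0],[-1,0,0,0.2,0],[-1,0,0,0,0],[-1,0,0,0,0]]]'
python3 - <<'E'
from h import *
s=get_image("scene");t=get_image("top");cv2.imwrite("pics/s3.png",s);cv2.imwrite("pics/t3.png",t)
a=cv2.resize(s[215:315,220:340],(480,400),interpolation=cv2.INTER_CUBIC);b=cv2.resize(t[130:230,265:345],(320,400),interpolation=cv2.INTER_CUBIC)
cv2.imwrite("pics/c3.png",np.hstack([a,b]))
st=sensors.read_state();p=st["position"];print(p)
# expected tip corners at z underside p.z-264 ; top +3
c=np.array([p[0]-.035*103,p[1]+103,p[2]-261]);x=np.array([-.033,.999,0]);y=np.array([-.999,-.033,0])
P=np.array([c+45*x+32*y,c+45*x-32*y,c-45*x-32*y,c-45*x+32*y]);print(P)
for n,o,k in(("scene",(220,215),4),("top",(265,130),4)):print(n,(proj(n,P)-o)*k)
E
```

```text
clock: 10.45
position: [646.4, -367.3, 295.1]
ee_rot: [180.0, 0.0, 92.0]
ft_force: [-0.1, -0.1, -1.9]
opening: 15.6
gripper_force: 30.0
[ 646.4 -367.3  295.6]
[[ 609.4 -220.4   34.6]
 [ 673.3 -218.3   34.6]
 [ 676.3 -308.2   34.6]
 [ 612.4 -310.3   34.6]]
scene [[172.2 249.8]
 [238.5 289.1]
 [165.2 369.4]
 [ 97.6 326.1]]
top [[247.6 207. ]
 [243.8 135.2]
 [346.  130.9]
 [350.1 202.8]]
```

View pics/c3.png

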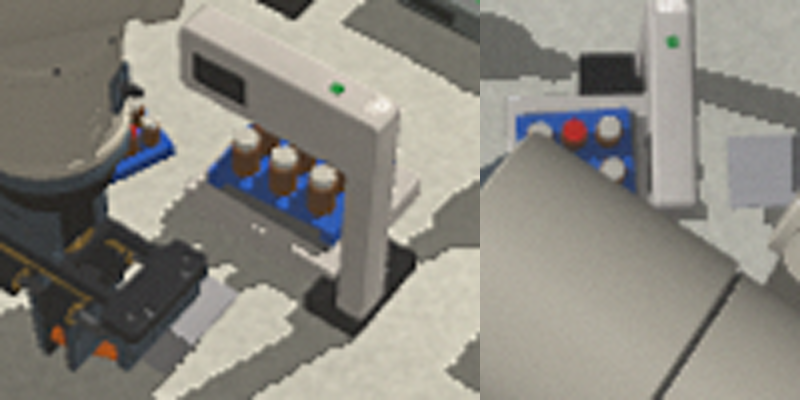

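The blade corners, at crop (237,290) in the scene view and (727,138) in the top view, match the prediction to about 1 mm. I'll drop 2 mm more and insert.

```bash
python3 -m creep '[[[-1,0,-0.07,0.08,0],[-1,0.3,0,0,0],[-1,0.4,0,0,0],[-1,0.4,0,0,0],[-1,0.4,0,0,0],[-1,0.4,0,0,0],[-1,0.3,0,0,0],[-1,0,0,0,0]]]'
python3 -m creep '[[[-1,0.3,0,0,0],[-1,0.4,0,0,0],[-1,0.4,0,0,0],[-1,0.4,0,0,0],[-1,0.4,0,0,0],[-1,0.3,0,0,0],[-1,0,0,0,0],[-1,0,0,0,0]]]'
```

```text
clock: 11.35
position: [642.7, -311.0, 292.8]
ee_rot: [-180.0, -0.0, 92.0]
ft_force: [-0.5, -0.2, -2.5]
opening: 16.0
gripper_force: 30.0
clock: 12.15
position: [640.8, -257.2, 292.8]
ee_rot: [180.0, 0.0, 92.0]
ft_force: [0.2, 0.4, -1.4]
opening: 15.6
gripper_force: 30.0
```

```bash
python3 -m creep '[[[-1,0.3,0,0,0],[-1,0.4,0,0,0],[-1,0.3,0,0,0],[-1,0.2,0,0,0],[-1,0.16,0,0,0],[-1,0,0,0,0],[-1,0,0,0,0]]]'
python3 - <<'E'
from h import *
s=get_image("scene");t=get_image("top");cv2.imwrite("pics/t4.png",t)
a=cv2.resize(s[190:310,220:350],(520,480),interpolation=cv2.INTER_CUBIC);b=cv2.resize(t[130:250,265:335],(280,480),interpolation=cv2.INTER_CUBIC)
cv2.imwrite("pics/c4.png",np.hstack([a,b]))
E
```

```text
clock: 12.85
position: [639.6, -223.4, 292.7]
ee_rot: [180.0, 0.0, 92.0]
ft_force: [-0.4, 0.3, -1.7]
opening: 15.7
gripper_force: 30.0
```

View pics/c4.png

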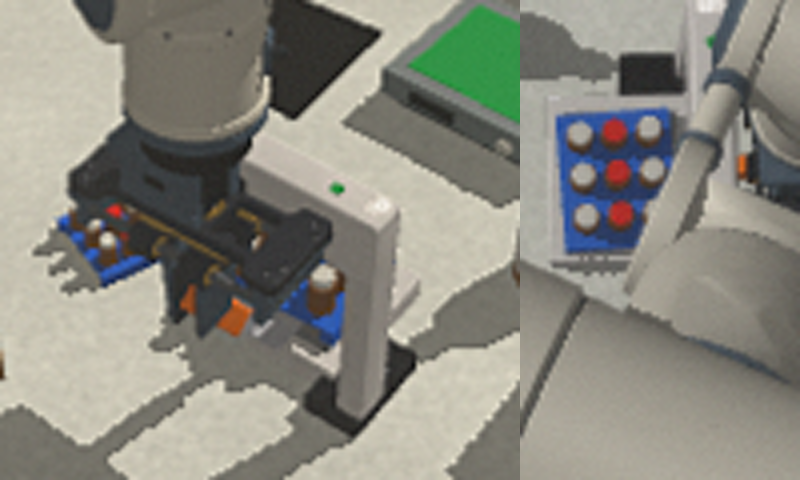

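The picture shows the fingers and body just short of the scanner arm and no contact force. The tray sits undisturbed. I'll lift slowly.

```bash
python3 -m creep '[[[-1,0,0,-0.1,0],[-1,0,0,-0.1,0],[-1,0,0,-0.06,0],[-1,0,0,-0.06,0],[-1,0,0,-0.06,0],[-1,0,0,-0.06,0],[-1,0,0,-0.06,0],[-1,0,0,0,0]]]'
python3 -m creep '[[[-1,0,0,-0.08,0],[-1,0,0,-0.08,0],[-1,0,0,-0.08,0],[-1,0,0,-0.08,0],[-1,0,0,-0.08,0],[-1,0,0,0,0],[-1,0,0,0,0],[-1,0,0,0,0]]]'
python3 - <<'E'
from h import *
s=get_image("scene");t=get_image("top");cv2.imwrite("pics/t5.png",t);cv2.imwrite("pics/s5.png",s)
print(sensors.read_state()["moment"])
for f in("t4","t5"):
    t=cv2.imread(f"pics/{f}.png");H,S,V=cv2.split(cv2.cvtColor(t,cv2.COLOR_BGR2HSV))
    r=(H<8)&(S>150)&(V>110);r[:140]=0;r[195:]=0;r[:,280:][:,20:]=0;r[:,:275]=0
    ys,xs=np.nonzero(r);print(f,[ (xs[abs(ys-k)<7].mean(),ys[abs(ys-k)<7].mean(),(abs(ys-k)<7).sum()) for k in(163,173,184)])
E
```

```text
clock: 13.75
position: [639.7, -223.3, 305.5]
ee_rot: [180.0, 0.0, 92.0]
ft_force: [0.9, -0.2, -4.7]
opening: 16.2
gripper_force: 30.0
clock: 14.55
position: [639.6, -223.3, 315.1]
ee_rot: [-180.0, -0.0, 91.9]
ft_force: [0.6, -0.3, -5.2]
opening: 15.7
gripper_force: 30.0
[-0.5 -0.1 -0. ]
t4 [(np.float64(287.95238095238096), np.float64(162.8095238095238), np.int64(21)), (np.float64(288.8695652173913), np.float64(172.7826086956522), np.int64(23)), (np.float64(289.82608695652175), np.float64(183.0), np.int64(23))]
t5 [(np.float64(288.125), np.float64(161.83333333333334), np.int64(24)), (np.float64(288.82608695652175), np.float64(172.0), np.int64(23)), (np.float64(289.875), np.float64(182.66666666666666), np.int64(24))]
```

```bash
python3 - <<'E'
from h import *
print(proj("top",[[635,-87,78],[635,-87,95]]),proj("scene",[[635,-87,78],[635,-87,95]]))
s=cv2.imread("pics/s5.png");cv2.imwrite("pics/c5.png",cv2.resize(s[200:300,250:350],(600,600),interpolation=cv2.INTER_CUBIC))
E
```

```text
[[289.1 172.7]
 [289.2 171.8]] [[295.5 247.1]
 [295.6 243.4]]
```

View pics/c5.png

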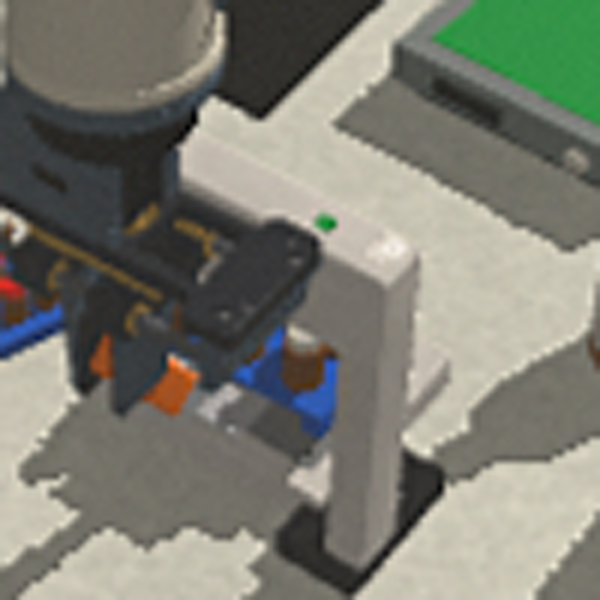

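It has risen the predicted 0.8 px and the tray rides level. I'll draw it back under the scanner arm, raise it, then bring it round the robot's side of the scanner to the shaker.

```bash
python3 -m creep '[[[-1,-0.1,0,0,0],[-1,-0.2,0,0,0],[-1,-0.3,0,0,0],[-1,-0.4,0,0,0],[-1,-0.5,0,0,0],[-1,-0.5,0,0,0],[-1,-0.5,0,0,0],[-1,-0.5,0,0,0]]]'
python3 -m creep '[[[-1,-0.5,0,0,0],[-1,-0.5,0,0,0],[-1,-0.5,0,0,0],[-1,-0.5,0,0,0],[-1,-0.5,0,0,0],[-1,-0.5,0,0,0],[-1,-0.4,0,0,0],[-1,-0.3,0,0,0]]]'
python3 -m creep '[[[-1,-0.2,0,0,0],[-1,-0.1,0,-0.1,0],[-1,0,0,-0.2,0],[-1,0,0,-0.3,0],[-1,0,0,-0.4,0],[-1,0,-0.1,-0.5,0],[-1,0,-0.2,-0.5,0],[-1,0,-0.3,-0.4,0]]]'
python3 -m creep '[[[-1,0,-0.4,-0.3,0],[-1,0,-0.5,-0.2,0],[-1,0,-0.5,-0.1,0],[-1,0,-0.5,0,0],[-1,0,-0.5,0,0],[-1,0,-0.5,0,0],[-1,0,-0.5,0,0],[-1,0,-0.5,0,0]]]'
python3 -m creep '[[[-1,0,-0.5,0,0],[-1,0,-0.5,0,0],[-1,0,-0.5,0,0],[-1,0,-0.4,0,0],[-1,0,-0.3,0,0],[-1,0.1,-0.2,0,0],[-1,0.2,-0.1,0,0],[-1,0.3,0,0,0]]]'
```

```text
clock: 15.45
position: [642.1, -299.6, 315.2]
ee_rot: [-180.0, 0.0, 91.9]
ft_force: [0.4, 1.2, -4.4]
opening: 15.8
gripper_force: 30.0
clock: 16.25
position: [645.2, -391.7, 315.2]
ee_rot: [180.0, 0.0, 91.9]
ft_force: [1.3, -0.0, -3.7]
opening: 16.0
gripper_force: 30.0
clock: 17.05
position: [630.3, -398.6, 377.0]
ee_rot: [179.9, 0.1, 92.0]
ft_force: [-0.7, -1.4, -4.1]
opening: 16.1
gripper_force: 30.0
clock: 17.85
position: [532.0, -402.1, 390.1]
ee_rot: [-180.0, -0.0, 91.9]
ft_force: [-0.2, 0.4, -4.9]
opening: 16.0
gripper_force: 30.0
clock: 18.65
position: [470.0, -388.8, 390.2]
ee_rot: [180.0, 0.0, 91.9]
ft_force: [-0.2, -0.0, -4.4]
opening: 15.7
gripper_force: 30.0
```

```bash
python3 -m creep '[[[-1,0.4,-0.1,0,0],[-1,0.5,-0.1,0,0],[-1,0.6,-0.1,0,0],[-1,0.7,0,0,0],[-1,0.7,0,0,0],[-1,0.7,0,0,0],[-1,0.7,0,0,0],[-1,0.7,0,0,0]]]'
python3 -m creep '[[[-1,0.7,0,0,0],[-1,0.7,0,0,0],[-1,0.7,0,0,0],[-1,0.7,0,0,0],[-1,0.7,0,0,0],[-1,0.7,0,0,0],[-1,0.7,0,0,0],[-1,0.7,0,0,0]]]'
python3 -m creep '[[[-1,0.7,0,0,0],[-1,0.7,0,0,0],[-1,0.7,0,0,0],[-1,0.7,0,0,0],[-1,0.7,0,0,0],[-1,0.7,0,0,0.05],[-1,0.7,0.1,0,0.07],[-1,0.6,0.2,0,0.1]]]'
python3 -m creep '[[[-1,0.5,0.3,0,0.1],[-1,0.4,0.4,0,0.1],[-1,0.3,0.5,0,0.1],[-1,0.2,0.5,0,0],[-1,0.1,0.5,0,0],[-1,0,0.5,0,0],[-1,0,0.5,0,0],[-1,0,0.5,0,0]]]'
python3 -m creep '[[[-1,0,0.5,0,0],[-1,0,0.5,0,0],[-1,0,0.5,0,0],[-1,0,0.4,0,0],[-1,0,0.3,0,0],[-1,0,0.2,0,0],[-1,0,0.1,0,0],[-1,0,0,0,0]]]'
```

```text
clock: 19.45
position: [458.3, -262.9, 390.3]
ee_rot: [180.0, 0.0, 92.0]
ft_force: [0.1, -1.1, -4.1]
opening: 15.7
gripper_force: 30.0
clock: 20.25
position: [453.4, -123.2, 390.2]
ee_rot: [180.0, 0.0, 91.9]
ft_force: [-0.5, 0.3, -4.8]
opening: 15.7
gripper_force: 30.0
clock: 21.05
position: [456.2, 14.5, 390.3]
ee_rot: [-180.0, -0.0, 90.2]
ft_force: [0.6, 0.3, -4.4]
opening: 15.8
gripper_force: 30.0
clock: 21.85
position: [550.8, 47.3, 390.1]
ee_rot: [-180.0, 0.0, 87.8]
ft_force: [0.2, -0.5, -4.6]
opening: 15.7
gripper_force: 30.0
clock: 22.65
position: [612.3, 45.3, 390.2]
ee_rot: [-180.0, -0.0, 87.8]
ft_force: [-0.4, 0.2, -3.9]
opening: 15.5
gripper_force: 30.0
```

```bash
cat > m.py <<'E'
from h import *
import sys
zb=float(sys.argv[1])
t=get_image("top");cv2.imwrite(f"pics/t_{int(sensors.read_state()['clock']*100)}.png",t)
s=get_image("scene");cv2.imwrite("pics/s_last.png",s)
H,S,V=cv2.split(cv2.cvtColor(t,cv2.COLOR_BGR2HSV));roi=np.zeros_like(H,bool);roi[110:260,150:300]=1
b=cv2.morphologyEx(((H>100)&(H<130)&(S>120)&roi).astype(np.uint8),cv2.MORPH_CLOSE,np.ones((9,9)));blobs("top",t,b,zb+15,200)
r=((H<8)|(H>172))&(S>150)&(V>90)&roi
n,l,st,c=cv2.connectedComponentsWithStats(r.astype(np.uint8))
for i in range(1,n):
    if st[i,4]>8:print(" red",c[i],st[i,4],ray("top",c[i],zb+53))
print("green");blobs("top",t,(H>45)&(H<75)&(S>120)&roi,45,100)
p=sensors.read_state();print(p["position"],p["ee_rot"][2])
E
python3 m.py 117
python3 - <<'E'
from h import *
import glob
t=cv2.imread(sorted(glob.glob("pics/t_*.png"))[-1]);s=cv2.imread("pics/s_last.png")
cv2.imwrite("pics/c6.png",np.hstack([cv2.resize(t[110:260,150:280],(390,450)),cv2.resize(s[110:260,240:370],(390,450))]))
E
```

```text
px [199.  175.2] ctr [617.  210.9] size [ 32.1 120.6] ang 88.8
green
  px [188.8 171.1] ctr [641.3 253.8] size [ 76.8 139.8] ang 88.2
[612.   45.3 390.3] 87.7943213583218
```

View pics/c6.png

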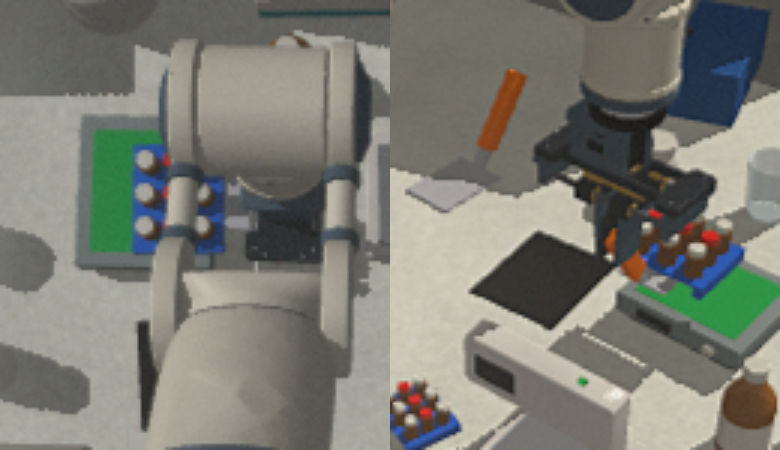

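The composite shows the tray level on the blade. In the top crop its blue body spans columns 133–225 and rows 147–253. The scene crop agrees.

```bash
python3 - <<'E'
from h import *
import glob
t=cv2.imread(sorted(glob.glob("pics/t_*.png"))[-1]);H,S,V=cv2.split(cv2.cvtColor(t,cv2.COLOR_BGR2HSV))
b=(H>100)&(H<130)&(S>120)
for r in range(160,195,4):
    xs=np.nonzero(b[r,185:235])[0]+185
    if len(xs):print(r,xs.min()-.5,xs.max()+.5,ray("top",[[xs.min()-.5,r],[xs.max()+.5,r]],132)[:,1])
t0=cv2.imread("pics/top0.png");H,S,V=cv2.split(cv2.cvtColor(t0,cv2.COLOR_BGR2HSV))
g=((H>45)&(H<75)&(S>120)).astype(np.uint8);
cs,_=cv2.findContours(g,0,1);c=max(cs,key=cv2.contourArea);x,y,w,h=cv2.boundingRect(c);M=cv2.moments(c)
print("pad bbox edges",ray("top",[[x-.5,y+h/2],[x+w-.5,y+h/2],[x+w/2,y-.5],[x+w/2,y+h-.5]],45),ray("top",[[M['m10']/M['m00'],M['m01']/M['m00']]],45))
E
```

```text
160 194.5 204.5 [227.3 194.1]
168 194.5 204.5 [227.  193.9]
172 201.5 224.5 [203.8 127.7]
176 194.5 223.5 [226.8 131. ]
180 194.5 223.5 [226.7 130.9]
184 202.5 223.5 [200.2 130.9]
188 194.5 223.5 [226.5 130.9]
192 193.5 224.5 [229.7 127.6]
pad bbox edges [[639.7 295.5]
 [638.5 165.9]
 [711.9 229.5]
 [570.3 228.4]] [[640.7 231.3]]
```

```bash
python3 -m creep '[[[-1,0.1,0.05,0,0],[-1,0.2,0.1,0,0],[-1,0.3,0.13,0,0],[-1,0.4,0.16,0,0],[-1,0.4,0.16,0,0],[-1,0.4,0.14,0,0],[-1,0.22,0.08,0,0],[-1,0.1,0.05,0,0]]]'
python3 -m creep '[[[-1,0,0,0.1,0],[-1,0,0,0.2,0],[-1,0,0,0.3,0],[-1,0,0,0.4,0],[-1,0,0,0.4,0],[-1,0,0,0.4,0],[-1,0,0,0.2,0],[-1,0,0,0.1,0]]]'
python3 -m creep '[[[-1,0,0,0,0],[-1,0,0,0,0]]]'
python3 m.py 64.5
python3 - <<'E'
from h import *
import glob
t=cv2.imread(sorted(glob.glob("pics/t_*.png"))[-1]);H,S,V=cv2.split(cv2.cvtColor(t,cv2.COLOR_BGR2HSV))
b=(H>100)&(H<130)&(S>120)
for r in range(154,200,4):
    xs=np.nonzero(b[r,170:220])[0]+170
    if len(xs):print(r,ray("top",[[xs.min()-.5,r],[xs.max()+.5,r]],79.5)[:,1])
E
```

```text
clock: 23.55
position: [636.2, 98.2, 390.1]
ee_rot: [-180.0, -0.0, 87.8]
ft_force: [0.1, -1.3, -5.2]
opening: 15.8
gripper_force: 30.0
clock: 24.35
position: [635.9, 97.4, 336.9]
ee_rot: [-179.9, 0.0, 87.8]
ft_force: [0.0, -0.0, -4.0]
opening: 15.8
gripper_force: 30.0
clock: 24.55
position: [636.2, 97.4, 338.1]
ee_rot: [180.0, -0.0, 87.8]
ft_force: [0.1, -1.0, -4.0]
opening: 15.8
gripper_force: 30.0
  px [205.3 177.2] ctr [622.6 198.8] size [83.  37.7] ang 0.3
green
[636.2  97.4 338.2] 87.79138454152994
162 [278.1 274.7]
166 [278.  178.5]
170 [188.7 181.8]
174 [277.7 181.8]
178 [219.3 181.7]
182 [280.8 181.6]
186 [280.6 178.1]
```

The tray's centre is about (641,230), over the pad's centre at (641,231). I'll lower it gently.

```bash
python3 -m creep '[[[-1,0,0,0.1,0],[-1,0,0,0.12,0],[-1,0,0,0.12,0],[-1,0,0,0.1,0],[-1,0,0,0.06,0],[-1,0,0,0.04,0],[-1,0,0,0.04,0],[-1,0,0,0,0]]]'
python3 -m creep '[[[-1,0,0,0.04,0],[-1,0,0,0.04,0],[-1,0,0,0.04,0],[-1,0,0,0.04,0],[-1,0,0,0.04,0],[-1,0,0,0.04,0],[-1,0,0,0,0],[-1,0,0,0,0]]]'
```

```text
clock: 25.45
position: [636.1, 97.4, 323.2]
ee_rot: [180.0, 0.0, 87.8]
ft_force: [-0.3, -0.9, -2.8]
opening: 15.8
gripper_force: 30.0
clock: 26.25
position: [636.0, 97.4, 317.2]
ee_rot: [-180.0, -0.0, 87.8]
ft_force: [0.5, 1.2, -2.5]
opening: 16.0
gripper_force: 30.0
```

```bash
python3 -m creep '[[[-1,0,0,0.04,0],[-1,0,0,0.04,0],[-1,0,0,0.04,0],[-1,0,0,0.04,0],[-1,0,0,0,0],[-1,0,0,0,0]]]'
for i in 1 2 3; do python3 -m creep '[[[-1,0,0,0,0]]]' | grep force; done
```

```text
clock: 26.85
position: [636.1, 97.4, 313.3]
ee_rot: [180.0, -0.0, 87.8]
ft_force: [-0.3, -0.8, 0.2]
opening: 15.9
gripper_force: 30.0
ft_force: [-1.1, -0.9, 0.6]
gripper_force: 30.0
ft_force: [-0.3, -1.4, 0.7]
gripper_force: 30.0
ft_force: [-0.9, -1.4, -0.1]
gripper_force: 30.0
```

```bash
for i in 1 2; do python3 -m creep '[[[-1,0,0,-0.05,0],[-1,0,0,0,0],[-1,0,0,0,0]]]' | grep -v ee; for j in 1 2 3; do python3 -m creep '[[[-1,0,0,0,0]]]' | grep ft; done;  done
```

```text
clock: 27.45
position: [636.0, 97.4, 314.4]
ft_force: [-0.2, -0.5, -1.9]
opening: 16.2
gripper_force: 30.0
ft_force: [-0.3, 0.9, -2.0]
ft_force: [-0.1, -0.5, -2.0]
ft_force: [0.3, 0.1, -1.6]
clock: 28.05
position: [636.0, 97.4, 315.8]
ft_force: [0.5, 0.0, -2.1]
opening: 15.9
gripper_force: 30.0
ft_force: [-0.0, 0.2, -1.6]
ft_force: [0.6, 0.0, -2.1]
ft_force: [0.2, -0.1, -1.9]
```

Both heights read only the lifter's weight, so the tray is off the blade. I'll draw the blade out.

```bash
python3 -m creep '[[[-1,0,0,0.02,0],[-1,-0.1,0,0,0],[-1,-0.15,0,0,0],[-1,-0.2,0,0,0],[-1,-0.2,0,0,0],[-1,-0.2,0,0,0],[-1,-0.2,0,0,0],[-1,-0.2,0,0,0]]]'
python3 -m creep '[[[-1,-0.3,0,0,0],[-1,-0.4,0,0,0],[-1,-0.4,0,0,0],[-1,-0.4,0,0,0],[-1,-0.4,0,0,0],[-1,-0.4,0,0,0],[-1,-0.4,0,0,0],[-1,-0.4,0,0,0]]]'
python3 -m creep '[[[-1,-0.2,0,0,0],[-1,0,0,0,0],[-1,0,0,-0.3,0],[-1,0,0,-0.6,0],[-1,0,0,-0.6,0],[-1,0,0,-0.3,0],[-1,0,0,0,0],[-1,0,0,0,0]]]'
python3 m.py 45
```

```text
clock: 29.15
position: [634.8, 65.7, 315.2]
ee_rot: [180.0, -0.0, 87.8]
ft_force: [-0.6, -0.5, -2.1]
opening: 16.0
gripper_force: 30.0
clock: 29.95
position: [631.8, -12.2, 315.3]
ee_rot: [180.0, -0.0, 87.8]
ft_force: [1.1, -0.0, -2.5]
opening: 15.6
gripper_force: 30.0
clock: 30.75
position: [631.5, -16.0, 359.9]
ee_rot: [-180.0, -0.0, 87.8]
ft_force: [0.1, -0.3, -1.7]
opening: 16.1
gripper_force: 30.0
  px [197.6 172.8] ctr [640.1 229.2] size [100.9 119.3] ang 89.5
 red [195.6 160.4] 30 [[676.4 229.7]]
 red [195.6 170.7] 27 [[640.8 229.5]]
 red [195.6 181.3] 29 [[604.8 229.3]]
green
  px [197.8 173.5] ctr [641.1 230.8] size [124.5 138.1] ang 89.5
[631.4 -16.1 359.5] 87.7960404359271
```

The tray is at (640.5,229.4) with the pad at (641,231), both square, so the placing is good. Now I'll take the lifter back to the mat.

```bash
python3 -m creep '[[[-1,0,-0.4,0,0],[-1,0,-0.8,0,0],[-1,0,-0.8,0,0],[-1,0,-0.8,0,0],[-1,0,-0.8,0,0],[-1,0,-0.8,0,0],[-1,0,-0.8,0,0],[-1,0,-0.8,0,0]]]'
python3 -m creep '[[[-1,0,-0.8,0,0],[-1,0,-0.6,0,0],[-1,0,-0.3,0,-0.3],[-1,0.3,0,0,-0.35],[-1,0.6,0,0,0],[-1,0.6,0,0,0],[-1,0.6,0,0,0],[-1,0.5,0,0,0]]]'
python3 -m creep '[[[-1,0.2,0,0,0],[-1,0,0,0.3,0],[-1,0,0,0.6,0],[-1,0,0,0.6,0],[-1,0,0,0.6,0],[-1,0,0,0.4,0],[-1,0,0,0,0],[-1,0,0,0,0]]]'
python3 - <<'E'
from h import *
t=get_image("top");cv2.imwrite("pics/t_pre.png",t);H,S,V=cv2.split(cv2.cvtColor(t,cv2.COLOR_BGR2HSV))
roi=np.zeros_like(H,bool);roi[215:258,190:245]=1
blobs("top",t,cv2.morphologyEx(((V<60)&roi).astype(np.uint8),cv2.MORPH_CLOSE,np.ones((5,5))),3,100)
print("blade");blobs("top",t,cv2.morphologyEx(((V>95)&(S<60)&roi).astype(np.uint8),cv2.MORPH_OPEN,np.ones((3,3))),40,60)
t=cv2.imread("pics/t3.png");H,S,V=cv2.split(cv2.cvtColor(t,cv2.COLOR_BGR2HSV));blobs("top",t,cv2.morphologyEx(((V<60)&roi).astype(np.uint8),cv2.MORPH_OPEN,np.ones((3,3))),3,100)
E
```

```text
clock: 31.65
position: [480.1, -10.3, 359.9]
ee_rot: [-180.0, -0.0, 87.8]
ft_force: [0.3, -0.2, -2.2]
opening: 15.6
gripper_force: 30.0
clock: 32.45
position: [435.4, 56.8, 360.0]
ee_rot: [-180.0, -0.0, 93.0]
ft_force: [0.6, -0.1, -2.3]
opening: 15.6
gripper_force: 30.0
clock: 33.25
position: [436.1, 60.9, 297.8]
ee_rot: [-180.0, 0.0, 93.0]
ft_force: [0.7, 0.1, -1.3]
opening: 15.6
gripper_force: 30.0
  px [227.7 248.2] ctr [380.2 131.1] size [127.9  50.5] ang 75.1
  px [199.3 234.8] ctr [429.3 230.3] size [124.5  23.5] ang 3.1
blade
  px [222.4 254.6] ctr [358.1 146.5] size [62.3 17.2] ang 89.6
  px [207.3 245.5] ctr [389.5 196.9] size [24.3 37.9] ang 89.6
  px [229.9 227.2] ctr [447.8 122.6] size [105.   93.7] ang 89.5
  px [208.1 224.8] ctr [460.5 195.4] size [69.9 27.9] ang 0.3
  px [194.5 239.4] ctr [422.9 230. ] size [146.4  55.3] ang 0.5
  px [217.2 232.8] ctr [432.  164.1] size [125.3 156.2] ang 3.1
```

The mat centre is (432,164), which is where I'm aiming. I'll set it down.

```bash
python3 -m creep '[[[-1,0,0,0.2,0],[-1,0,0,0.3,0],[-1,0,0,0.3,0],[-1,0,0,0.15,0],[-1,0,0,0.08,0],[-1,0,0,0.04,0],[-1,0,0,0.04,0],[-1,0,0,0,0]]]'
for i in 1 2 3; do python3 -m creep '[[[-1,0,0,0.04,0],[-1,0,0,0,0],[-1,0,0,0,0]]]' | grep -E 'pos|ft'; done
```

```text
clock: 34.1
position: [436.1, 60.9, 270.2]
ee_rot: [180.0, 0.0, 93.0]
ft_force: [-0.9, -3.4, 3.4]
opening: 15.9
gripper_force: 30.0
position: [436.1, 60.9, 269.3]
ft_force: [-1.3, -4.7, 5.3]
position: [436.2, 61.0, 268.3]
ft_force: [0.6, -4.6, 4.7]
position: [436.2, 60.9, 267.3]
ft_force: [-0.5, -5.1, 5.9]
```

```bash
python3 -m creep '[[[-0.6,0,0,0,0],[-0.4,0,0,0,0],[-0.2,0,0,0,0],[0,0,0,0,0],[0.2,0,0,0,0],[0.4,0,0,0,0],[0.4,0,0,0,0],[0.4,0,0,0,0]]]'
python3 -m creep '[[[0.4,0,0,-0.3,0],[0.4,0,0,-0.6,0],[0.4,0,0,-0.8,0],[0.4,0,0,-0.8,0],[0.4,0,0,-0.8,0],[0.4,0,0,-0.8,0],[0.4,-0.5,0,-0.5,0],[0.4,-0.8,0,0,0]]]'
python3 -m creep '[[[0.4,-1,0,0,0],[0.4,-1,0,0,0],[0.4,-1,0,0,0],[0.4,-1,0,0,0],[0.4,-1,0,0,0],[0.4,-1,0,0,0],[0.4,-1,0,0,0],[0.4,0,0,0,0]]]'
python3 m.py 45
python3 - <<'E'
from h import *
import glob
t=cv2.imread(sorted(glob.glob("pics/t_*[0-9].png"))[-1]);s=cv2.imread("pics/s_last.png");H,S,V=cv2.split(cv2.cvtColor(t,cv2.COLOR_BGR2HSV))
roi=np.zeros_like(H,bool);roi[220:251,199:238]=1
print("blade");blobs("top",t,cv2.morphologyEx(((V>95)&(S<60)&roi).astype(np.uint8),cv2.MORPH_OPEN,np.ones((5,5))),6,60)
cv2.imwrite("pics/c7.png",np.hstack([cv2.resize(t[130:270,160:290],(390,420)),cv2.resize(s[130:270,240:370],(390,420))]))
E
```

```text
clock: 35.8
position: [436.0, 61.1, 267.0]
ee_rot: [-180.0, -0.0, 93.0]
ft_force: [-0.2, -1.0, 0.5]
opening: 63.8
gripper_force: 0.0
clock: 36.6
position: [437.9, 28.8, 384.1]
ee_rot: [179.8, 0.0, 93.1]
ft_force: [-0.1, -0.0, -0.7]
opening: 63.6
gripper_force: 0.0
clock: 37.4
position: [447.0, -148.3, 382.5]
ee_rot: [180.0, 0.1, 92.9]
ft_force: [-0.4, -0.7, -0.2]
opening: 64.0
gripper_force: 0.0
  px [197.6 172.8] ctr [640.1 229.2] size [100.9 119.3] ang 89.5
 red [195.6 160.4] 30 [[676.4 229.7]]
 red [195.6 170.7] 27 [[640.8 229.5]]
 red [195.6 181.3] 29 [[604.8 229.3]]
green
  px [197.6 173.1] ctr [641.1 230.8] size [124.5 138.1] ang 89.5
[ 446.6 -146.2  382.2] 92.92173652856333
blade
  px [218.3 233.8] ctr [431.1 163.5] size [63.6 88.3] ang 3.6
```

View pics/c7.png

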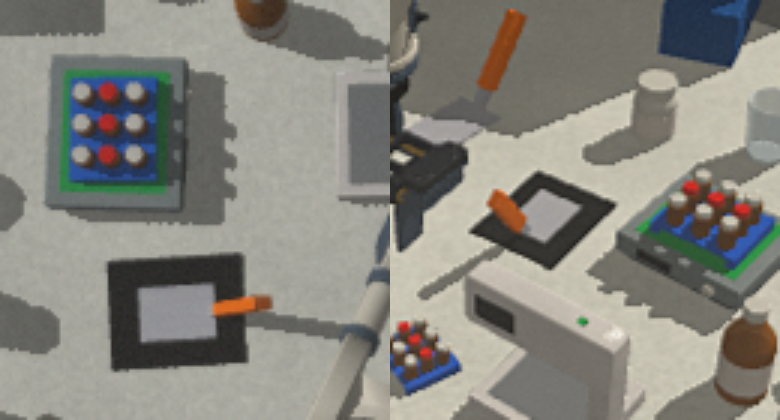

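The picture shows the tray square inside the green pad (top crop (110,128)). The lifter stands flat in the middle of the mat (top crop (180,313)), about 1 mm off its centre, and the robot is clear. I'll hand it in.

```bash
python3 -c "
from bench import env
print(env.job_done())"
```

```text
the job is handed in; nothing more can be done
None
```

I've handed the job in, with no verdict shown. In the last pictures the tray stands square inside the green pad, about 1–2 mm off its centre. The lifter stands on its blade about 1 mm off the mat's centre, and the robot touches nothing.

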